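# Load the round blank and present its die to the press

### The job

Put the round blank into the die that has the round recess, seated flat on the recess floor, and let go of it. Then grip that die by its sides, lift it clear of its board with the blank lying in it, and finish while holding it still and level in the air, its underside about 15 cm above the bench top, ready to go to the press; keep it level on the way, do not set it down or let go at the end. Leave the square die, the square blank and the rest of the bench as they are.

Things in the scene. Friction and masses are not known exactly. Their poses are not given: they have to be found in the camera images.
- round_die: steel die block, 58 x 58 mm and 30 mm high, about 0.7 kg, standing loose on the plywood board; in its top a round recess 45.5 mm across and 8 mm deep with a 1.5 mm chamfer at its mouth and a darker floor. Origin at the centre of its underside, z up, x and y square to its side faces. It is lifted by two side faces that look away from each other.
- round_die_hole0 (a point): centre of the round recess's mouth, 30 mm above the die's underside; the centre of a fully seated blank lies exactly here
- round_blank: plain aluminium disc 44 mm in diameter, 16 mm thick, about 66 g, lying flat on the bench. Origin at the centre of its underside, z up. Seated in the recess it stands 8 mm proud of the die's top.
- round_blank_center (a point): middle of the round blank, 8 mm above its underside
- die_board: fixed plywood board 120 x 280 mm, 18 mm thick, flat on the bench, on which the two dies stand about 150 mm apart (centres) along its long side, each turned a little. Origin at the centre of its underside; y along its long side.
- square_die: the other steel die block, also 58 x 58 x 30 mm, with a square recess 39.5 mm wide; not used, leave alone. Origin at the centre of its underside.
- square_blank: plain aluminium square blank 38 x 38 x 16 mm lying on the bench; not used, leave alone. Origin at the centre of its underside.
- spacer: loose steel spacer ring, 30 mm across, 14 mm high, lying between the two blanks; leave alone. Origin at the centre of its underside.
- hammer: hammer lying on the bench at the robot's right; leave alone
- wrench: wrench lying on the far part of the bench; leave alone
- screwdriver: screwdriver lying at the robot's left; leave alone
- jar: amber jar, 64 mm across, 85 mm high, standing far right; leave alone
- tin: tin can, 74 mm across, 100 mm high, standing far left; leave alone
Things that resemble listed ones, but are neither listed nor needed, are in the scene too. Leave any orange look-alike of the round_die alone.

How it is judged:
By the outcome, as a careful person would: the job done as asked, in the order asked, and still so for the second after the job is handed in, while the arm keeps its last pose, push and grip.
It also fails if it takes over 48 s, if anything falls off the work surface, if the arm or the gripper's body presses on something with over 40 N, if the wrist force passes 120 N, or if a joint passes its speed limit or range.

### The arm

A 6-joint arm with a two-finger parallel gripper is mounted at the origin on the work surface. World frame = base frame: x ahead of the robot, y to its left, z up, the work surface at z = 0. Lengths are in m, angles in rad, forces in N, time in s.
With the tool pointing down it reaches from about 0.275 to 0.825 m from the base axis. Payload 4.9 kg.
Tool frame: the origin (TCP) lies midway between the tips of the shut fingers; the grasp point (between the pads) lies 19 mm behind it (env.pinch_z is the z of the grasp point in the tool frame, in m); z points along the fingers, y is the line along which they close (so a half turn about z gives the same grasp; the last joint's range is limited). The gripper opens to 85 mm and grips with 20 to 120 N. Pads are 22 mm wide; open, the fingers measure 114 mm over their backs; the gripper's body (76 mm by 85 mm) begins 54 mm behind the grasp point. The pads swing forward as they close: fully open they stand 13 mm farther back than shut.
Start: joints at [1.1, 0.326, -0.193, 1.052, 0, 1.437], TCP at [0.182, 0.519, 0.231] pointing down, gripper open.
Joint ranges: [-2.65, 2.65], [-0.97, 1.79], [-1.3, 1.35], [-1.93, 2.1], [-1.47, 1.37], [-3.14, 3.14]. Speed limits (rad/s): [2.57, 2.57, 3.14, 3.14, 3.14, 3.14].

### API

Orientations are given as a unit quaternion [w, x, y, z].
In Python, from plant import env gives the robot as it stands.
- The arm moves only by the shell command python3 -m jog 'ROWS' [OPENING] [FORCE]. ROWS is JSON, a list that holds one entry, the list of rows, each a list of 4 numbers: the shift along the tool's x, y, z in cm, then the turn about the tool's z in rad. A call has 1 to 12 rows; each row is the pose to reach, as a shift and turn from the pose commanded when the call began, along the tool's axes at that moment; what a row does not reach only later rows make up. A row lasts 1/10 s, in which the tool goes at most 50 mm and 8.59 degrees, less where a joint would pass 70% of its speed; a pose out of reach is approached as far as the arm can. A call with a gripper value outside its range is refused whole. OPENING is the opening, from 0 (shut) to 1 (fully open), set as the call begins (- or left out, the last holds). The fingers move at their own pace and stop on an object; FORCE is the grip in N (left out, the last holds). Time passes only in rows, so rows that repeat a pose let the fingers close. It gives the time, the measured TCP pose, the force, the opening and the grip force at its end, in the units of the state.
- env.observe(): the state, without advancing time (a new reading comes with each control period).
- env.get_image(name): name is "scene" or "top"; returns the picture (400x640x3 uint8, red, green, blue); there is no depth.
- env.camera_params(name): a dict with "vfov" (degrees; the focal length in pixels is half the picture's height over the tangent of half this angle, whatever the lens; pixels are square), "cx", "cy" (the principal point, pixels), "D" ([k1, k2, p1, p2, k3] as OpenCV has them; the pictures are not rectified), "origin" and "orientation" of the camera in the world. Camera axes: x right, y down, z forward; pixel columns grow to the right and rows downward; lengths in m; the calibration is good to about 2 mm. A picture is of the moment at which its call begins. camera_params takes no time and is no camera call.
- env.job_done(): hands the job in; it is judged then, once.
The state is a dict: "clock": time; "qpos": joint angles; "joint_vel": joint speeds; "tau": joint torques, N m; "position": TCP position; "ee_rot": TCP orientation; "force": force on the tool from outside, world axes, zero at the start; "wrist_torque": the same for the moment, N m; "gripper_width": finger opening in m; "grasp_force": force on a finger pad.
Only numpy, scipy, OpenCV 4.12 (cv2) and the standard library are available. Lean on these libraries where they do the work, as an engineer would, in place of code of your own. Each camera call takes 0.05 s, during which the arm holds its last target. There are 200 camera calls.

## Working session

There is one attempt and no reset: what is moved stays moved. The work goes in short steps, Python scripts to look and compute and a shell command to move; the robot and the scene stay as the last step left them, time stands still between calls to the robot, and variables do not carry over. Pictures are saved under pics/ and viewed, at most 10 in all, crops included, and the job is handed in when it is done.

```bash
mkdir -p pics; python3 - <<'E'
from plant import env
import cv2
for n in("scene","top"):
    cv2.imwrite(f"pics/{n}0.png",env.get_image(n)[:,:,::-1]); print(n,env.camera_params(n))
s=env.observe(); print(s['clock'],s['position'],s['ee_rot'],s['gripper_width'],env.pinch_z)
E
```

```text
scene {'vfov': 56.21868225168774, 'cx': 325.5446779293892, 'cy': 204.78480713870258, 'D': array([0.01745236, 0.        , 0.        , 0.        , 0.        ]), 'origin': array([1.13305942, 0.45364829, 0.95619148]), 'orientation': array([-0.14448125,  0.41361105,  0.8508245 , -0.29008402])}
top {'vfov': 51.574727924809864, 'cx': 322.29906959806215, 'cy': 202.1839594079224, 'D': array([0.01427584, 0.        , 0.        , 0.        , 0.        ]), 'origin': array([0.38225346, 0.00438709, 1.15005609]), 'orientation': array([-0.0632478 ,  0.712001  , -0.69707354,  0.05606036])}
0.1 [0.18151667 0.51861955 0.23056064] [-2.33294066e-04  1.67639426e-01  9.85848048e-01 -7.70537651e-04] 0.08548680045768732 -0.0187
```

View pics/top0.png

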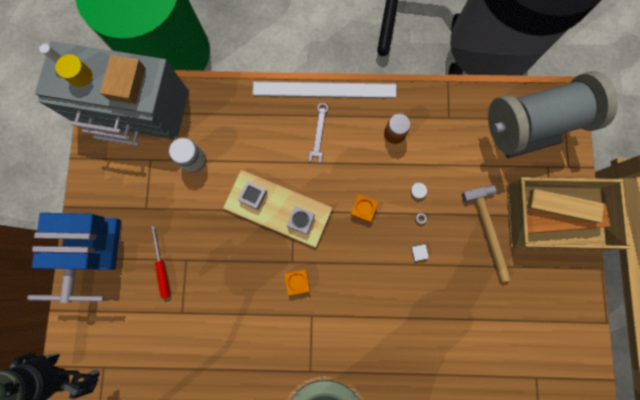

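View pics/scene0.png

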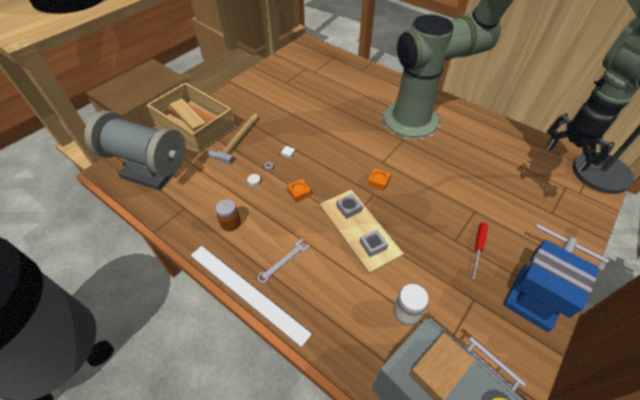

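Top view: two steel dies on the board at (252,195) and (301,220), orange look-alikes at (365,208) and (297,282). Blanks are at (419,191), which looks round, and (420,253), which looks square, with the spacer at (421,218). I'll confirm these in an enlarged crop.

```bash
cat > h.py <<'E'
import numpy as np,cv2
from scipy.spatial.transform import Rotation as R
from plant import env
def cam(n):
    p=env.camera_params(n); f=200/np.tan(np.radians(p['vfov'])/2)
    return np.array([[f,0,p['cx']],[0,f,p['cy']],[0,0,1]]),p['D'],p['origin'],R.from_quat(np.roll(p['orientation'],-1)).as_matrix()
def ray(n,uv,z):
    K,D,o,M=cam(n)
    q=cv2.undistortPoints(np.array(uv,float).reshape(-1,1,2),K,D)[:,0]
    d=np.c_[q,np.ones(len(q))]@M.T
    return o+d*((z-o[2])/d[:,2])[:,None]
def proj(n,X):
    K,D,o,M=cam(n); r=M.T
    return cv2.projectPoints(np.array(X,float).reshape(-1,1,3),cv2.Rodrigues(r)[0],-r@o,K,D)[0][:,0]
E
python3 - <<'E'
import cv2,numpy as np
t=cv2.imread('pics/top0.png'); s=cv2.imread('pics/scene0.png')
c=lambda im,x,y,w,h,k:cv2.resize(im[y:y+h,x:x+w],None,fx=k,fy=k,interpolation=cv2.INTER_CUBIC)
a=c(t,230,170,100,75,4); b=c(t,385,175,50,37,8); d=c(s,320,185,90,75,400/90)[:300,:]; e=c(s,240,140,66,50,6)
b=b[:300,:400];b=cv2.resize(b,(400,300)); 
d=cv2.resize(d,(400,300)); e=cv2.resize(e,(400,300))
cv2.imwrite('pics/crop0.png',np.vstack([np.hstack([a,b]),np.hstack([d,e])]))
E
```

```text
(no output)
```

View pics/crop0.png

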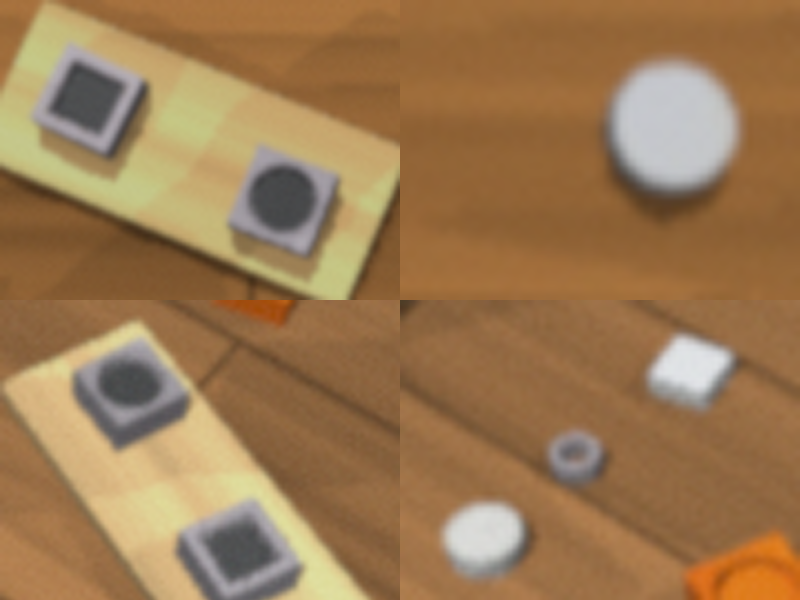

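The lower-right die at top (301,220) has the round dark recess. The disc at top (419,191) is the round blank, and the other one is plainly square. Next I'll fit silhouettes in both cameras to get poses.

```bash
cat >> h.py <<'E'
from scipy.optimize import minimize
def outline(kind,x,y,yaw,z0):
    if kind=='die': a=yaw+np.pi/4+np.arange(4)*np.pi/2; r=.029*2**.5; h=.030
    elif kind=='sq': a=yaw+np.pi/4+np.arange(4)*np.pi/2; r=.019*2**.5; h=.016
    else: a=np.linspace(0,2*np.pi,60,endpoint=False); r=.022; h=.016
    P=np.c_[x+r*np.cos(a),y+r*np.sin(a)]
    return np.r_[np.c_[P,0*a+z0],np.c_[P,0*a+z0+h]]
def render(n,X,box):
    x,y,w,h=box; k=8
    p=cv2.convexHull(((proj(n,X)-[x,y]+.5)*k-.5).astype(np.float32)).reshape(-1,2)
    m=np.zeros((h*k,w*k),np.uint8); cv2.fillConvexPoly(m,np.round(p*16).astype(np.int32),255,shift=4)
    m=cv2.resize(m,(w,h),interpolation=cv2.INTER_AREA)/255.
    return cv2.GaussianBlur(m,(0,0),.7)
def fit(n,im,kind,g,z0,half=18):
    c=proj(n,[[g[0],g[1],z0+.01]])[0].round().astype(int); box=(c[0]-half,c[1]-half,2*half,2*half)
    A=im[box[1]:box[1]+2*half,box[0]:box[0]+2*half].astype(float)
    S=1-(A.max(2)-A.min(2))/(A.max(2)+1)      # 1 = grey
    def cost(v,full=False):
        m=render(n,outline(kind,v[0],v[1],v[2]*10,z0),box).ravel()
        w=np.ones(m.size)
        M=np.c_[m,w]; s=S.ravel(); c,*_=np.linalg.lstsq(M,s,rcond=None)
        return np.sum((M@c-s)**2)
    sim=np.array([g,g,g,g],float); sim[:,2]/=10
    sim[1,0]+=.004; sim[2,1]+=.004; sim[3,2]+=.015
    r=minimize(cost,sim[0],method='Nelder-Mead',options=dict(initial_simplex=sim,xatol=1e-5,fatol=1e-6,maxiter=300))
    return r.x[:2],r.x[2]*10,r.fun
E
python3 - <<'E'
from h import *
ims={n:cv2.imread(f'pics/{n}0.png') for n in('scene','top')}
d=ray('top',[[262/4+229.6,147/4+169.6],[340/4+229.6,180/4+169.6],[308/4+229.6,256/4+169.6],[230/4+229.6,222/4+169.6]],.048)
print(d,d.mean(0)); e=d[1]-d[0]; yaw=np.arctan2(e[1],e[0])
yaw=(yaw+np.pi/4)%(np.pi/2)-np.pi/4
b=ray('top',[[418.6,190.2]],.016)[0]; print(b)
print(ray('scene',[[254,177.6]],.016))
q=ray('top',[[420,253]],.016)[0]; print('sq',q)
for n in ims:
    print(n,'die',fit(n,ims[n],'die',[*d.mean(0)[:2],yaw],.018),'blank',fit(n,ims[n],'r',[*b[:2],0],0,12))
K,D,o,M=cam('top');s=env.observe();Rt=R.from_quat(np.roll(s['ee_rot'],-1)).as_matrix();print(Rt)
print('orange,spacer',ray('top',[[365,208],[421,218]],.02))
E
```

```text
[[0.55719014 0.09080995 0.048     ]
 [0.53582416 0.03764768 0.048     ]
 [0.48425844 0.05770111 0.048     ]
 [0.50594042 0.11055389 0.048     ]] [0.52080329 0.07417816 0.048     ]
[ 0.61488872 -0.24935854  0.016     ]
[[ 0.61276026 -0.25158488  0.016     ]]
sq [ 0.44108353 -0.25011489  0.016     ]
scene die (array([0.52171202, 0.07438077]), np.float64(-0.3509381277290514), np.float64(4.4895043155833205)) blank (array([ 0.61523857, -0.25278713]), np.float64(0.06063392591770831), np.float64(0.737310739896174))
top die (array([0.52287722, 0.07620735]), np.float64(-0.354631816208286), np.float64(1.796506866259087)) blank (array([ 0.61599839, -0.25068254]), np.float64(0.03757954867658227), np.float64(0.6304194167348156))
[[-9.43793937e-01  3.30533642e-01 -7.18329977e-04]
 [ 3.30534361e-01  9.43792858e-01 -1.44104751e-03]
 [ 2.01640019e-04 -1.59748464e-03 -9.99998704e-01]]
orange,spacer [[ 0.56099398 -0.10015214  0.02      ]
 [ 0.53639299 -0.25368984  0.02      ]]
```

```bash
python3 -m jog '[[[-4,-3.5,0,0],[-8,-7,0,0],[-12,-10.5,0,0],[-16,-14,0,0],[-20,-17.5,0,0],[-24,-21,0,0],[-28,-24.5,0,0],[-31,-27.2,0,0],[-34,-29.9,0,0],[-37,-32.5,0,0],[-38.5,-34,0,0],[-40,-35,0,0]]]' 0.8 30; python3 - <<'E'
from h import *
s=env.observe();M=R.from_quat(np.roll(s['ee_rot'],-1)).as_matrix()
print(s['qpos'],s['gripper_width'],M.T@(np.array([.6156,-.2517,.06])-s['position'])*100)
E
```

```text
clock: 1.3
position: [0.4438, 0.0547, 0.2309]
ee_rot: [-0.0, 0.169, 0.986, -0.0]
force: [-0.9, 0.5, -0.2]
gripper_width: 0.0681
grasp_force: 0.0
[-4.25962604e-02  1.36602917e-01 -4.42468081e-01  9.92675649e-01
 -9.50395644e-05  2.96820096e-01] 0.0681065511369202 [-26.42136423 -23.16652469  17.07879945]
```

```bash
python3 -m jog '[[[-3,-2.6,0,0],[-6,-5.2,1,0],[-9,-7.8,2.5,0],[-12,-10.4,4.5,0],[-15,-13,6.5,0],[-18,-15.6,8.5,0],[-21,-18.2,10.5,0],[-23.5,-20.6,12.5,0],[-25.5,-22.4,14.5,0],[-26.4,-23.1,16,0],[-26.4,-23.15,17,0],[-26.4,-23.15,17,0]]]'; python3 - <<'E'
from h import *
cv2.imwrite('pics/top1.png',env.get_image('top')[:,:,::-1])
cv2.imwrite('pics/scene1.png',env.get_image('scene')[:,:,::-1])
s=env.observe();M=R.from_quat(np.roll(s['ee_rot'],-1)).as_matrix()
print(s['qpos'],s['position'],M,s['gripper_width'],M.T@(np.array([.6156,-.2517,.008])-s['position'])*100)
a=cv2.imread('pics/top1.png')[150:225,370:470];b=cv2.imread('pics/scene1.png')[140:215,205:305]
cv2.imwrite('pics/c1.png',cv2.resize(np.hstack([a,b]),None,fx=4,fy=4,interpolation=cv2.INTER_CUBIC))
E
```

```text
clock: 2.5
position: [0.6144, -0.2481, 0.059]
ee_rot: [-0.002, 0.168, 0.986, 0.001]
force: [-0.1, 0.1, -0.8]
gripper_width: 0.0682
grasp_force: 0.0
[-4.94254172e-01  6.76025520e-01 -7.51460385e-02  8.20617355e-01
  1.38777883e-04 -1.58186514e-01] [ 0.615771   -0.24816395  0.06142729] [[-9.44058348e-01  3.29777473e-01 -8.07964109e-04]
 [ 3.29777071e-01  9.44058649e-01  5.93027984e-04]
 [ 9.58332775e-04  2.93404982e-04 -9.99999498e-01]] 0.06830685222846306 [-0.10558719 -0.34103116  5.34252994]
```

View pics/c1.png

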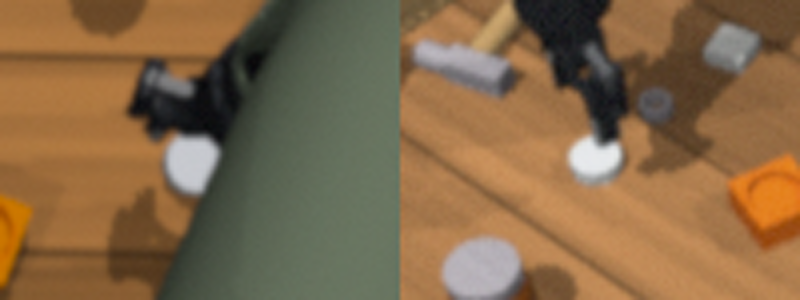

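The gripper hangs above the blank (top crop (195,165)), with the pads on either side of it. I'll descend partway and re-measure.

```bash
cat > rel.py <<'E'
import sys
from h import *
t=np.array(eval(sys.argv[1]),float)
s=env.observe();M=R.from_quat(np.roll(s['ee_rot'],-1)).as_matrix()
print('pos',s['position'].round(4),'tilt',M[:2,2].round(4),'yawy',np.arctan2(M[1,1],M[0,1]).round(4),'q6',s['qpos'][5].round(2),'rel cm',(M.T@(t-s['position'])*100).round(2),'F',s['force'].round(1),'w',s['gripper_width'].round(4))
E
python3 -m jog '[[[-0.1,-0.3,1,0],[-0.1,-0.3,2,0],[-0.1,-0.3,3,0],[-0.1,-0.3,3.6,0],[-0.1,-0.3,4,0],[-0.1,-0.3,4,0],[-0.1,-0.3,4,0],[-0.1,-0.3,4,0]]]'; python3 rel.py '[.6156,-.2517,.008]'
```

```text
clock: 3.4
position: [0.6166, -0.2525, 0.0217]
ee_rot: [0.0, 0.168, 0.986, -0.0]
force: [0.3, 0.2, 0.5]
gripper_width: 0.0684
grasp_force: 0.0Traceback (most recent call last):
  File "rel.py", line 5, in <module>
    print('pos',s['position'].round(4),'tilt',M[:2,2].round(4),'yawy',np.arctan2(M[1,1],M[0,1]).round(4),'q6',s['qpos'][5].round(2),'rel cm',(M.T@(t-s['position'])*100).round(2),'F',s['force'].round(1),'w',s['gripper_width'].round(4))
                                                                                                                                                                                                              ^^^^^^^^^^^^^^^^^^^^^^^^
AttributeError: 'float' object has no attribute 'round'
```

```bash
sed -i "s/s\['gripper_width'\].round(4)/s['gripper_width'],s['grasp_force'],s['clock']/" rel.py
python3 -m jog '[[[0.1,0.05,0.5,0],[0.1,0.05,1,0],[0.1,0.05,1.35,0],[0.1,0.05,1.35,0],[0.1,0.05,1.35,0]]]'; python3 rel.py '[.6156,-.2517,.008]'
```

```text
clock: 3.9
position: [0.6153, -0.2514, 0.0075]
ee_rot: [-0.0, 0.168, 0.986, 0.0]
force: [-0.1, -0.2, -0.7]
gripper_width: 0.0685
grasp_force: 0.0
pos [ 0.6153 -0.2514  0.0075] tilt [-0.0004  0.0002] yawy 1.234 q6 -0.16 rel cm [-0.04 -0.01 -0.05] F [-0.1 -0.2 -0.7] w 0.06851623626581495 0.0 3.9
```

```bash
python3 -m jog '[[[0,0,0,0],[0,0,0,0],[0,0,0,0],[0,0,0,0],[0,0,0,0],[0,0,0,0],[0,0,0,0],[0,0,0,0]]]' 0.3 30; python3 rel.py '[.6156,-.2517,.008]'
```

```text
clock: 4.7
position: [0.6158, -0.2517, 0.0083]
ee_rot: [0.0, 0.168, 0.986, -0.0]
force: [-0.9, 0.7, 5.3]
gripper_width: 0.042
grasp_force: 30.5
pos [ 0.6158 -0.2517  0.0083] tilt [ 0.0008 -0.0005] yawy 1.2339 q6 -0.16 rel cm [ 0.02 -0.    0.03] F [-0.9  0.7  5.3] w 0.04196992297129189 30.471966862678528 4.7
```

```bash
python3 -m jog '[[[0,0,-1,0],[0,0,-3,0],[0,0,-6,0],[1,1.4,-9,0],[3,4.2,-10,0],[5.5,7.8,-10,0],[8.5,12,-10,0],[11.5,16.3,-10,0],[14.5,20.5,-10,0],[17,24,-10,0],[18.8,26.6,-10,0],[19.6,27.8,-10,0]]]'; python3 -m jog '[[[0,0,0,0],[0,0,0,0.005],[0,0,0,0.01],[0,0,0,0.015]]]'; python3 rel.py '[.5223,.0753,.108]'; python3 - <<'E'
from h import *
for n,(x,y) in dict(top=(250,180),scene=(300,150)).items(): 
    im=env.get_image(n)[:,:,::-1]; cv2.imwrite(f'pics/{n}2.png',im)
a=cv2.imread('pics/top2.png')[170:270,250:350];b=cv2.imread('pics/scene2.png')[140:240,290:390]
cv2.imwrite('pics/c2.png',cv2.resize(np.hstack([a,b]),None,fx=4,fy=4,interpolation=cv2.INTER_CUBIC))
E
```

```text
clock: 5.9
position: [0.5208, 0.0783, 0.1079]
ee_rot: [-0.001, 0.166, 0.986, 0.0]
force: [0.1, -0.4, -0.5]
gripper_width: 0.0424
grasp_force: 30.6
clock: 6.3
position: [0.5228, 0.0744, 0.1078]
ee_rot: [0.0, 0.176, 0.984, -0.0]
force: [0.7, 0.0, -1.1]
gripper_width: 0.0419
grasp_force: 30.6
pos [0.5228 0.0744 0.1078] tilt [ 0.0002 -0.0002] yawy 1.2165 q6 0.36 rel cm [ 0.08  0.07 -0.02] F [ 0.7  0.  -1.1] w 0.0419247524149209 30.599337816238403 6.3
```

View pics/c2.png

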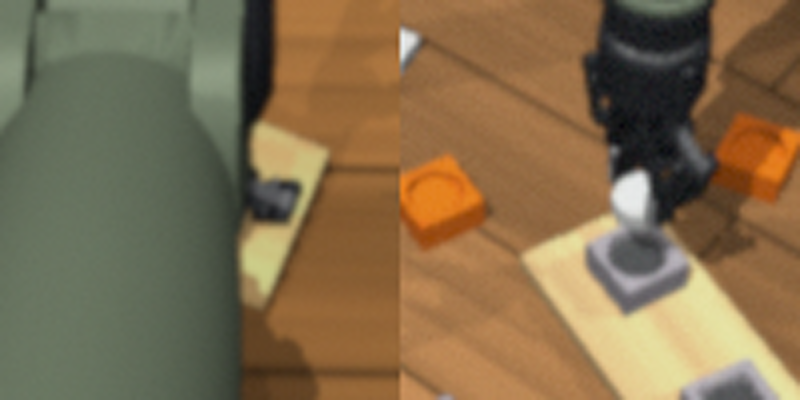

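The blank has swung and now hangs tilted in the grip (scene crop (633,200)). I'll enlarge that area.

```bash
python3 - <<'E'
from h import *
b=cv2.imread('pics/scene2.png')[165:215,325:375]
cv2.imwrite('pics/c3.png',cv2.resize(b,None,fx=11,fy=11,interpolation=cv2.INTER_CUBIC))
s=env.observe();M=R.from_quat(np.roll(s['ee_rot'],-1)).as_matrix();print(M)
t=s['position']
print([((proj('scene',[t+M@np.array(v)])[0]-[325,165]+.5)*11).round() for v in ([0,0,0],[0,.022,0],[0,-.022,0],[.022,0,0],[-.022,0,0],[0,0,-.019])])
E
```

```text
[[-9.38102409e-01  3.46358006e-01 -4.83017876e-05]
 [ 3.46358009e-01  9.38102400e-01 -1.27221444e-04]
 [ 1.24785728e-06 -1.36076454e-04 -9.99999991e-01]]
[array([281., 281.]), array([327., 334.]), array([236., 228.]), array([348., 248.]), array([213., 313.]), array([285., 234.])]
```

View pics/c3.png

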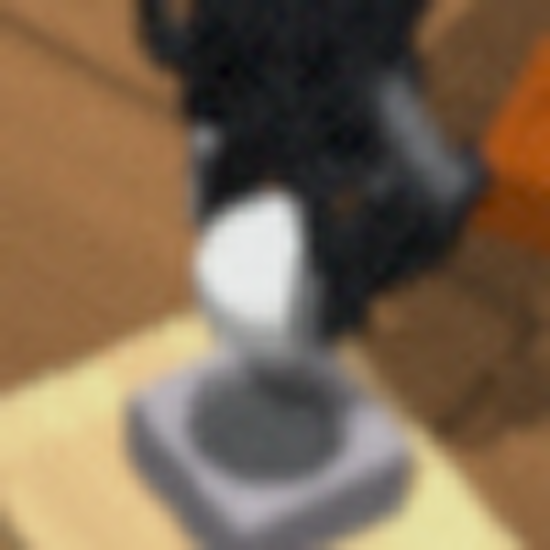

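```bash
python3 - <<'E'
from h import *
s=env.observe();M=R.from_quat(np.roll(s['ee_rot'],-1)).as_matrix();t=s['position']
a=np.linspace(0,2*np.pi,60)
# face seen: extents x 200-305, y 190-335 (crop px); slant: left bulge, right edge straight
for th in range(-90,91,15):
    N=M@R.from_rotvec([0,np.radians(th),0]).as_matrix()
    out=[]
    for zf in (-.016,0):   # upper face, lower face in disc frame (z down), grip ~3mm below upper face
        P=np.c_[.022*np.cos(a),.022*np.sin(a),0*a+zf+.013]
        p=(proj('scene',t+M@[0,0,-.005]+P@N.T)-[325,165]+.5)*11
        out.append((p.min(0).round(),p.max(0).round()))
    K,D,o,_=cam('scene'); print(th,*[np.r_[x].astype(int) for x in out],'facing',(-(N[:,2])@((o-t)/np.linalg.norm(o-t))).round(2))
E
```

```text
-90 [246 189 338 339] [197 212 288 363] facing -0.4
-75 [244 194 339 331] [195 227 290 364] facing -0.19
-60 [236 200 345 322] [191 240 301 362] facing 0.04
-45 [225 205 353 316] [188 249 316 360] facing 0.26
-30 [214 207 360 314] [187 252 332 359] facing 0.46
-15 [206 205 364 317] [190 248 348 361] facing 0.63
0 [201 199 365 325] [198 238 361 363] facing 0.76
15 [199 193 362 333] [210 225 371 364] facing 0.84
30 [202 188 355 342] [224 210 376 362] facing 0.86
45 [208 186 346 348] [241 197 378 357] facing 0.82
60 [216 187 335 351] [257 186 376 349] facing 0.73
75 [223 190 325 351] [270 178 372 337] facing 0.58
90 [227 197 320 348] [276 174 369 324] facing 0.4
```

On a second look the disc is level: the near finger hides its right part, and the visible extents match tilt 0. I'll refine blank versus die within the same image, so the camera bias cancels.

```bash
python3 - <<'E'
from h import *
from scipy.ndimage import map_coordinates
from scipy.optimize import least_squares
im=cv2.imread('pics/scene2.png').astype(float)[:,:,0]
s=env.observe();t=s['position']
def circ(dx,dy,a,r,z): return proj('scene',np.c_[t[0]+dx+r*np.cos(a),t[1]+dy+r*np.sin(a),0*a+z])
for z in(.1145,.1155,.1165):
    a=np.linspace(0,2*np.pi,73)[:-1]; p=circ(0,0,a,.022,z); c=p.mean(0)
    A=[];obs=[]
    for ai,pi in zip(a,p):
        d=(pi-c); L=np.linalg.norm(d); d/=L
        if d[0]>.15 or d[1]>.45: continue
        ss=np.linspace(-4,4,81); pr=map_coordinates(im,[pi[1]+ss*d[1],pi[0]+ss*d[0]],order=1)
        hi,lo=pr[:15].mean(),pr[-15:].mean(); k=np.where(pr<(hi+lo)/2)[0]
        if len(k) and hi-lo>60: A.append((ai,*d)); obs.append(ss[k[0]])
    A=np.array(A);obs=np.array(obs)
    f=lambda v:((circ(v[0],v[1],A[:,0],.022,z)-circ(0,0,A[:,0],.022,z))*A[:,1:]).sum(1)-obs
    r=least_squares(f,[0,0],loss='soft_l1',f_scale=.2,x_scale=.001); print(z,len(obs),obs.round(1),(r.x*1000).round(2),'rms',np.sqrt(np.mean(r.fun**2)).round(2))
E
```

```text
0.1145 27 [0.2 0.5 0.6 0.7 0.6 0.5 0.5 0.4 0.4 0.2 0.1 0.  0.1 0.1 0.2 0.2 0.2 0.3
 0.3 0.4 0.4 0.5 0.5 0.5 0.6 0.7 0.5] [-0.11 -1.34] rms 0.25
0.1155 27 [ 0.   0.3  0.4  0.5  0.4  0.3  0.3  0.2  0.2  0.1 -0.1 -0.2 -0.1  0.
  0.   0.1  0.1  0.2  0.3  0.4  0.4  0.5  0.6  0.6  0.7  0.8  0.7] [ 0.61 -0.79] rms 0.28
0.1165 27 [-0.2  0.1  0.2  0.3  0.2  0.1  0.1  0.   0.  -0.1 -0.3 -0.3 -0.3 -0.1
 -0.1  0.   0.   0.1  0.2  0.3  0.4  0.5  0.6  0.7  0.8  0.9  0.9] [ 1.21 -0.18] rms 0.3
```

```bash
python3 -m jog '[[[0.05,0.02,0.7,0],[0.1,0.05,1.7,0],[0.1,0.05,2.7,0],[0.1,0.05,3.7,0],[0.1,0.05,4.4,0],[0.1,0.05,4.8,0],[0.1,0.05,4.9,0],[0.1,0.05,4.9,0],[0.1,0.05,4.9,0]]]'; python3 rel.py '[.5218,.0753,.0483]'
```

```text
clock: 7.3
position: [0.5219, 0.0765, 0.0591]
ee_rot: [0.0, 0.175, 0.985, 0.0]
force: [0.3, 0.4, -1.2]
gripper_width: 0.0423
grasp_force: 30.6
pos [0.5219 0.0765 0.0591] tilt [ 0.0007 -0.    ] yawy 1.219 q6 0.36 rel cm [-0.03 -0.12  1.08] F [ 0.3  0.4 -1.2] w 0.042278697422912875 30.601186752319336 7.3
```

```bash
cat > avg.py <<'E'
import sys
from h import *
ims=[];P=[];F=[]
for i in range(5):
    im=env.get_image('scene'); s=env.observe(); P.append(s['position']);F.append(s['force'])
cv2.imwrite('pics/%s.png'%sys.argv[1],im[:,:,::-1])
M=R.from_quat(np.roll(s['ee_rot'],-1)).as_matrix(); P=np.array(P); m=P.mean(0)
print('mean',m.round(4),'sd',P.std(0).round(4),'F',np.mean(F,0).round(1),'w',s['gripper_width'],s['grasp_force'],'clock',s['clock'],'rel cm',(M.T@(np.array(eval(sys.argv[2]))-m)*100).round(2),'yawy',np.arctan2(M[1,1],M[0,1]),'tilt',M[:2,2].round(4))
E
python3 avg.py scene3 '[.5218,.0753,.0483]'; python3 -c "
import cv2;b=cv2.imread('pics/scene3.png')[175:225,325:375];cv2.imwrite('pics/c4.png',cv2.resize(b,None,fx=11,fy=11,interpolation=cv2.INTER_CUBIC))"
```

```text
mean [0.5219 0.0765 0.0592] sd [0.0001 0.     0.0001] F [-0.   0.1 -0.7] w 0.04218157479045195 30.60078799724579 clock 7.55 rel cm [-0.03 -0.11  1.09] yawy 1.218949428614062 tilt [ 0.0005 -0.    ]
```

View pics/c4.png

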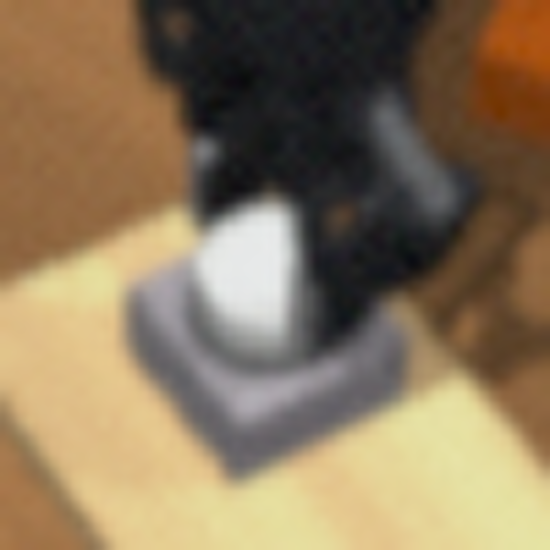

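The blank hangs level just over the recess, with its face at crop (250,275). I'll refit it in this image against the die's scene-camera fit.

```bash
cat > bf.py <<'E'
import sys
from h import *
from scipy.ndimage import map_coordinates
from scipy.optimize import least_squares
im=cv2.imread(sys.argv[1]).astype(float)[:,:,0]
s=env.observe();t=s['position']; z=float(sys.argv[2])
def circ(dx,dy,a,r=.022): return proj('scene',np.c_[t[0]+dx+r*np.cos(a),t[1]+dy+r*np.sin(a),0*a+z])
a=np.linspace(0,2*np.pi,73)[:-1]; p=circ(0,0,a); c=p.mean(0); A=[];obs=[]
for ai,pi in zip(a,p):
    d=(pi-c); d/=np.linalg.norm(d)
    if d[0]>.15 or d[1]>.2: continue
    ss=np.linspace(-4,4,81); pr=map_coordinates(im,[pi[1]+ss*d[1],pi[0]+ss*d[0]],order=1)
    hi,lo=pr[:15].mean(),pr[45:66].min(); k=np.where(pr<(hi+lo)/2)[0]
    if len(k) and hi-lo>60: A.append((ai,*d)); obs.append(ss[k[0]])
A=np.array(A);obs=np.array(obs)
f=lambda v:((circ(v[0],v[1],A[:,0])-circ(0,0,A[:,0]))*A[:,1:]).sum(1)-obs
r=least_squares(f,[0,0],loss='soft_l1',f_scale=.2,x_scale=.001); print(len(obs),obs.round(1),'blank-TCP mm',(r.x*1000).round(2),'scene blank',(t[:2]+r.x).round(4),'rms',np.sqrt(np.mean(r.fun**2)).round(2))
E
python3 bf.py pics/scene3.png .0669
python3 - <<'E'
from h import *
im=cv2.imread('pics/scene0.png')
# recess centre in scene0: dark patch at die
A=im[185:235,325:375].min(2).astype(float); 
print(fit('scene',im,'die',[.5223,.0753,-.353],.018,14)); print(fit('scene',im,'die',[.520,.077,-.36],.018,16))
E
```

```text
23 [-0.1  0.1  0.2  0.3  0.3  0.2  0.3  0.2  0.1  0.1  0.1  0.1  0.  -0.1
 -0.1 -0.2  0.   0.2  0.4  0.3  0.2  0.1  0.1] blank-TCP mm [-0.22 -0.49] scene blank [0.5216 0.076 ] rms 0.15
(array([0.52166906, 0.07415856]), np.float64(-0.3533473258812553), np.float64(1.5334138379345574))
(array([0.52164657, 0.07432522]), np.float64(-0.3419752375209462), np.float64(2.8928474276801746))
```

```bash
python3 -m jog '[[[-0.05,-0.13,0,0],[-0.05,-0.13,0,0],[-0.05,-0.13,0,0],[-0.05,-0.13,0.1,0],[-0.05,-0.13,0.2,0],[-0.05,-0.13,0.3,0],[-0.05,-0.13,0.4,0],[-0.05,-0.13,0.5,0],[-0.05,-0.13,0.5,0],[-0.05,-0.13,0.5,0]]]'; python3 avg.py scene4 '[.5218,.0750,.0483]'
```

```text
clock: 8.55
position: [0.5221, 0.0753, 0.0539]
ee_rot: [0.0, 0.175, 0.985, 0.0]
force: [1.8, 0.9, -0.9]
gripper_width: 0.0419
grasp_force: 30.6
mean [0.5221 0.0753 0.0539] sd [0. 0. 0.] F [ 2.8  2.  -0.3] w 0.042110655968947384 30.63962012529373 clock 8.8 rel cm [ 0.02 -0.04  0.56] yawy 1.2190838921896952 tilt [0.0009 0.0005]
```

```bash
python3 -m jog '[[[-0.02,0.03,0,0],[-0.02,0.03,0.1,0],[-0.02,0.03,0.2,0],[-0.02,0.03,0.3,0],[-0.02,0.03,0.4,0],[-0.02,0.03,0.5,0],[-0.02,0.03,0.5,0]]]'; python3 avg.py scene5 '[.5218,.0750,.0483]'
```

```text
clock: 9.5
position: [0.5222, 0.0754, 0.0488]
ee_rot: [0.0, 0.175, 0.985, 0.0]
force: [2.9, 2.3, 1.2]
gripper_width: 0.042
grasp_force: 30.8
mean [0.5222 0.0754 0.0488] sd [0. 0. 0.] F [3.7 2.2 0.5] w 0.04235628483549108 30.770740807056427 clock 9.75 rel cm [ 0.02 -0.05  0.05] yawy 1.2190555695340295 tilt [0.0005 0.0002]
```

```bash
python3 -m jog '[[[-0.02,0.02,0.05,0],[-0.02,0.02,0.08,0],[-0.02,0.02,0.08,0]]]'; python3 rel.py '[.5218,.0750,.0483]'
```

```text
clock: 10.05
position: [0.5222, 0.0754, 0.0483]
ee_rot: [0.0, 0.175, 0.985, -0.0]
force: [3.1, 1.9, 4.6]
gripper_width: 0.0419
grasp_force: 31.1
pos [0.5222 0.0754 0.0483] tilt [ 0.0002 -0.    ] yawy 1.2189 q6 0.36 rel cm [ 0.03 -0.05 -0.  ] F [3.1 1.9 4.6] w 0.04190091615397311 31.107226610183716 10.05
```

Fz rises exactly at the predicted seat height. I'll open and raise, then look.

```bash
python3 -m jog '[[[0,0,0,0],[0,0,0,0],[0,0,0,0],[0,0,0,0],[0,0,-0.3,0],[0,0,-1,0],[0,0,-2,0],[0,0,-3.5,0],[0,0,-5,0],[0,0,-6,0],[0,0,-6,0]]]' 1 30; python3 avg.py scene6 '[.5218,.0752,.018]';python3 -c "
import cv2;b=cv2.imread('pics/scene6.png')[165:225,315:385];cv2.imwrite('pics/c6.png',cv2.resize(b,None,fx=9,fy=9,interpolation=cv2.INTER_CUBIC))"
```

```text
clock: 11.15
position: [0.5236, 0.0754, 0.11]
ee_rot: [0.002, 0.175, 0.985, 0.0]
force: [0.2, -0.8, -0.8]
gripper_width: 0.0855
grasp_force: 0.0
mean [0.522  0.0754 0.1079] sd [0.0005 0.     0.0006] F [ 0.2 -0.3  0.1] w 0.08546299044749922 0.0 clock 11.4 rel cm [ 0.   -0.02  8.99] yawy 1.2189857715148689 tilt [-0.0013 -0.    ]
```

View pics/c6.png

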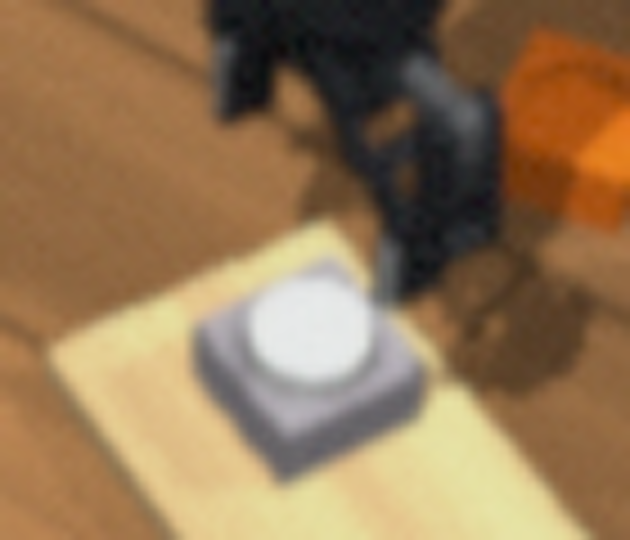

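The blank is released and lies flat and centred in the recess (crop (310,328), even ring around it). Next I'll lower the open fingers around the die.

```bash
python3 -m jog '[[[0,0,1,0],[0,0,2.5,0],[0,0,4,0],[0,0,5.5,0],[0,0,6.8,0],[0,0,7.8,0],[0,0,8.4,0],[0,0,8.8,0],[0,0,8.8,0],[0,0,8.8,0],[0,0,8.8,0]]]'; python3 rel.py '[.522,.0754,.0195]'
```

```text
clock: 12.5
position: [0.5227, 0.0754, 0.0205]
ee_rot: [0.001, 0.175, 0.985, 0.0]
force: [-0.1, 0.2, 0.0]
gripper_width: 0.0856
grasp_force: 0.0
pos [0.5227 0.0754 0.0205] tilt [ 0.0011 -0.    ] yawy 1.219 q6 0.36 rel cm [ 0.06 -0.02  0.1 ] F [-0.1  0.2  0. ] w 0.08561478718264744 0.0 12.5
```

```bash
python3 -m jog '[[[0,0,0,0],[0,0,0,0],[0,0,0,0],[0,0,0,0],[0,0,0,0],[0,0,0,0],[0,0,0,0],[0,0,0,0],[0,0,0,0],[0,0,0,0]]]' 0.4 80; python3 rel.py '[.522,.0754,.0195]'
```

```text
clock: 13.5
position: [0.5226, 0.0758, 0.0208]
ee_rot: [0.0, 0.175, 0.985, 0.0]
force: [-0.9, 2.2, 5.6]
gripper_width: 0.0568
grasp_force: 87.1
pos [0.5226 0.0758 0.0208] tilt [0.0012 0.0008] yawy 1.2192 q6 0.36 rel cm [ 0.04 -0.06  0.13] F [-0.9  2.2  5.6] w 0.056808725648854176 87.05859800800681 13.5
```

```bash
python3 -m jog '[[[0,0,0,0],[0,0,0,0],[0,0,-0.1,0],[0,0,-0.3,0],[0,0,-0.6,0],[0,0,-1,0],[0,0,-1.4,0],[0,0,-1.7,0],[0,0,-1.9,0],[0,0,-2,0],[0,0,-2,0],[0,0,-2,0]]]' 0.4 100; python3 avg.py scene7 '[.522,.0754,.1528]'
```

```text
clock: 14.7
position: [0.522, 0.0754, 0.0399]
ee_rot: [-0.0, 0.175, 0.985, -0.0]
force: [-0.7, 0.1, -8.0]
gripper_width: 0.0562
grasp_force: 107.3
mean [0.522  0.0754 0.0399] sd [0. 0. 0.] F [ 0.1 -0.  -7.6] w 0.05636907937962781 107.2891853749752 clock 14.95 rel cm [  0.    -0.   -11.29] yawy 1.218968793317744 tilt [-0.0002  0.    ]
```

```bash
python3 -m jog '[[[0,0,-0.3,0],[0,0,-0.9,0],[0,0,-1.8,0],[0,0,-2.9,0],[0,0,-4.1,0],[0,0,-5.3,0],[0,0,-6.5,0],[0,0,-7.7,0],[0,0,-8.9,0],[0,0,-10,0],[0,0,-10.7,0],[0,0,-11,0]]]'; python3 -m jog '[[[0,0,-0.15,0],[0,0,-0.25,0],[0,0,-0.3,0],[0,0,-0.3,0],[0,0,-0.3,0],[0,0,-0.3,0],[0,0,-0.3,0],[0,0,-0.3,0]]]';python3 avg.py scene8 '[.522,.0754,.1528]';python3 -c "
import cv2;b=cv2.imread('pics/scene8.png')[125:225,305:405];cv2.imwrite('pics/c8.png',cv2.resize(b,None,fx=6,fy=6,interpolation=cv2.INTER_CUBIC))"
```

```text
clock: 16.15
position: [0.5226, 0.0754, 0.1509]
ee_rot: [0.001, 0.175, 0.985, 0.0]
force: [-0.6, 0.0, -7.7]
gripper_width: 0.0562
grasp_force: 107.6
clock: 16.95
position: [0.5221, 0.0754, 0.1529]
ee_rot: [-0.0, 0.175, 0.985, -0.0]
force: [0.3, -0.2, -7.6]
gripper_width: 0.0563
grasp_force: 107.6
mean [0.5221 0.0754 0.153 ] sd [0. 0. 0.] F [-0.1  0.1 -7.3] w 0.056122144138876014 107.5643534772098 clock 17.2 rel cm [ 0.01 -0.01  0.02] yawy 1.21901555426737 tilt [ 0. -0.]
```

View pics/c8.png

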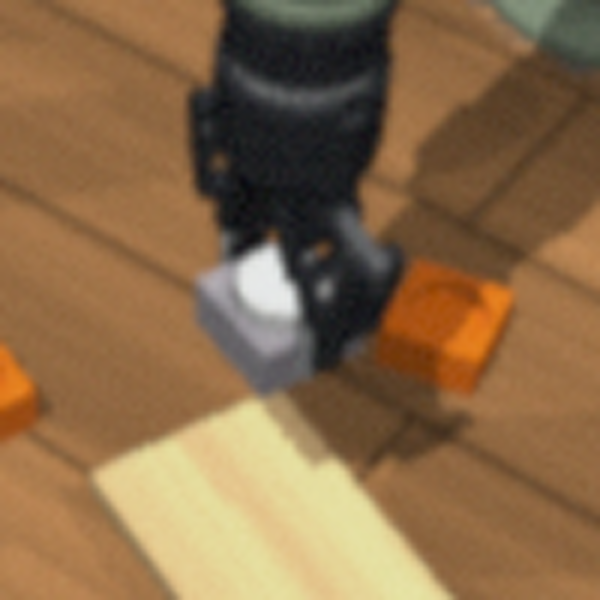

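The die is held level in the air, with the blank at crop (265,280) still in its recess; the board below is clear. Handing in.

```bash
python3 -c "
from plant import env
print(env.job_done())"
```

```text
the job is handed in; nothing more can be done
None
```

The round blank is seated flat in the round die, and the arm is holding the die level and still with its underside about 15 cm above the bench; the job was handed in at about 17 s on the robot's clock, and no verdict came back.

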